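# Hold the sprung lid of the lens case at its set pointer

### The job

Pull the drawer of the small instrument cabinet fully open by its bar handle. Then lift the sprung lid of the lens case inside it by the bar on the lid until the lid's side edge is in line with the steel set pointer beside it, and finish still holding the lid there, steady, with the drawer open, so that a colleague can take a lens out. Do not touch the pointer and leave the other things on the bench where they are.

Things in the scene. Friction and masses are not known exactly. Their poses are not given: they have to be found in the camera images.
- unit: grey steel instrument cabinet, fixed to the bench, 290 (x) x 350 (y) x 130 (z) mm, with one drawer across its whole front. Origin at the foot of its front, midway across, on the bench: the cabinet stretches 290 mm from there along +x; its -x side is the front, facing the robot more or less, z up. The drawer slides out along its -x. The hinge line of the lid inside runs along y, 58 mm above the bench, at x = 0.159 m minus the drawer's value.
- drawer (a joint): how far the drawer is out, m: 0 shut, 0.17 fully open at its stop. It runs stiffly: about 8 N of friction, stays where it is left. Its aluminium front panel is 15 mm thick, 350 mm wide, top edge 124 mm above the bench, its inner face flush with the cabinet's front when shut.
- drawer_pull (a point): middle of the drawer's straight bar handle: a round steel bar 10 mm thick, 80 mm long across (along the cabinet's y), 100 mm above the bench, its centre 45 mm in front of the front panel; it stands on a leg at each end. Axes as the cabinet's.
- lid: sprung lid of the black lens case (35 mm high, fixed in the drawer): grey plate 150 (from hinge towards robot) x 200 x 8 mm. Origin on its mid-plane, 120 mm from the hinge, midway across, under its bar. Shut, its axes are the cabinet's; opening lifts the front edge (turn about +y, stop at 1.3 rad). Spring and weight pull it shut from any angle: about 3 N at the bar at first, 5 N at 0.75 rad.
- lid_bar (a point): middle of the lid's lifting bar: round steel, 10 mm thick, 70 mm long, parallel to the hinge line, on a leg at each end, 40 mm above the lid's origin along the lid's z. With the lid shut it is 98 mm above the bench, 39 mm behind the front panel's inner face. Axes are the lid's. Under the cabinet's top until the drawer is open.
- pointer: set pointer: dark steel arm 6 mm thick, 70 mm long, on the lid's hinge line, 23 mm left (+y) of the lid's left edge, in the drawer, with a brass boss at the hinge and sloping up towards the robot at the angle wanted of the lid (0.25 to 0.8 rad above level). Origin at its tip; its -x runs along the arm from hinge to tip, as the lid's -x does. It sits fast.
- glasses_case: black spectacle case with rounded edges, 70 x 160 x 48 mm, lying on the right of the table; origin under its centre
- wire_jar: clear jar with a white cap, 48 mm across, 85 mm high, on the table left of the drawer; origin under its centre
- spray: white bottle, 60 mm across, 170 mm high, on the table right of the drawer; origin under its centre
- driver: screwdriver lying on the right of the table; origin under it
- mug: white mug, 76 mm across, 90 mm high, on the left; origin under its centre
- brush: hand brush lying on the left of the table; origin under it
- vee: steel vee block 50 x 70 x 50 mm, on the left; origin under its centre

How it is judged:
By the outcome, as a careful person would: the job done as asked, in the order asked, and still so for the second after the job is handed in, while the arm keeps its last pose, push and grip.
It also fails if it takes over 51 s, if anything falls off the work surface, if the arm or the gripper's body presses on something with over 40 N, if the wrist force passes 120 N, or if a joint passes its speed limit or range.

### The arm

A 6-joint arm with a two-finger parallel gripper is mounted at the origin on the work surface. World frame = base frame: x ahead of the robot, y to its left, z up, the work surface at z = 0. Lengths are in m, angles in degrees, forces in N, time in s.
With the tool pointing down it reaches from about 0.25 to 0.725 m from the base axis. Payload 4 kg.
Tool frame: the origin (TCP) lies at the very end of the fingers, on their centre line; the grasp point (between the pads) lies 19 mm behind it; z points along the fingers, y is the direction in which the jaws open and shut (so a half turn about z gives the same grasp; the last joint's range is limited). The gripper opens to 85 mm and grips with 20 to 120 N. Pads are 22 mm wide; open, the fingers measure 114 mm over their backs; the gripper's body (76 mm by 85 mm) begins 54 mm behind the grasp point. The pads swing forward as they close: fully open they stand 13 mm farther back than shut.
Start: joints at [-76.433, 13.785, 0.286, 76.501, 0, 90], TCP at [0.117, -0.486, 0.231] pointing down, gripper open.
Joint ranges: [-155.79, 155.79], [-60.16, 107.12], [-62.33, 73.08], [-114, 123.19], [-81.49, 82.49], [-180, 180]. Speed limits (degrees/s): [159.86, 159.86, 180, 180, 180, 180].

### API

Orientations are given as a 3x3 rotation matrix whose columns are the frame's x, y, z axes.
In Python, from station import bot gives the robot as it stands.
- The arm moves only by the tool send_rows, never from a script. Its arguments are lists of equal length, an entry for each row: "slide": the shift along the tool's x, y, z in cm, a list of three; "turn": the turn about the tool's z in rad. A call has 1 to 20 rows; each row is the pose to reach, as a shift and turn from the pose measured when the call began, along the tool's axes at that moment; what a row does not reach only later rows make up. A row lasts 1/10 s, in which the tool goes at most 50 mm and 8.59 degrees, less where a joint would pass 70% of its speed; a pose out of reach is approached as far as the arm can. A call with a gripper value outside its range is refused whole. "jaw" is the finger opening in cm, from 0 to 8.54, set as the call begins (left out, the last holds). The fingers move at their own pace and stop on an object; the grip force is fixed at half the most. Time passes only in rows, so rows that repeat a pose let the fingers close. It gives the time, the measured TCP pose, the force and the opening at its end, in the units of the state.
- bot.get_obs(): the state, without advancing time (a new reading comes with each control period).
- bot.snapshot(name): name is "scene" or "top" or "wrist"; returns a dict with "pixels" (420x560x3 uint8, red, green, blue), "z_map" (420x560 float32, m along the optical axis (not along the pixel's ray), 0 where there is no reading), "camera_matrix" (3x3 intrinsics, pixels), "dist_coeffs" ([k1, k2, p1, p2, k3] as OpenCV has them; the pictures are not rectified), "rvec" (rotation vector, rad) and "tvec" (3), from world to camera coordinates, as OpenCV has them; the wrist camera has in their place "T_tool_cam" (4x4, takes a point from camera to tool coordinates, whose origin is the TCP and whose axes are the flange's). Camera axes: x right, y down, z forward; pixel columns grow to the right and rows downward; lengths in m; the calibration is good to about 2 mm. A picture is of the moment at which its call begins: read the wrist's pose just before it.
- bot.job_done(): hands the job in, once; it reports no verdict.
The state is a dict: "time": time; "qpos": joint angles; "joint_vel": joint speeds; "effort": joint torques, N m; "ee_pos": TCP position; "eef_rot": TCP orientation; "ft_force": force on the tool from outside, world axes, zero at the start; "ft_torque": the same for the moment, N m; "opening": opening from 0.0 (shut) to 1.0 (fully open).
Only numpy, scipy, OpenCV 4.12 (cv2) and the standard library are available. Lean on these libraries where they do the work, as an engineer would, in place of code of your own. Each camera call takes 0.05 s, during which the arm holds its last target. There are 200 camera calls.

## Working session

There is one attempt and no reset: what is moved stays moved. The work goes in short steps, Python scripts to look and compute and a tool call to move; the robot and the scene stay as the last step left them, time stands still between calls to the robot, and variables do not carry over. Pictures are saved under pics/ and viewed, about 8 in all and at most 12, crops included, and the job is handed in when it is done.

Besides the shell and the picture viewer there is one more tool, called after "Call:" as name([rows], argument=value, ...), one row to a line, values as JSON. send_rows: Moves the arm, as the interface text tells. Its arguments: {"type":"object","properties":{"slide":{"type":"array","items":{"type":"array","items":{"type":"number"}}},"turn":{"type":"array","items":{"type":"number"}},"jaw":{"type":"number"}},"required":["slide","turn"]}

```bash
mkdir -p pics; ls
cat > h.py <<'E'
import numpy as np, cv2
from station import bot
def cam(s,obs=None):
    if "rvec" in s:
        R=cv2.Rodrigues(np.array(s["rvec"],float))[0]; t=np.array(s["tvec"],float).ravel()
        return R.T, -R.T@t      # cam->world
    T=np.array(s["T_tool_cam"]); R=np.array(obs["eef_rot"]); p=np.array(obs["ee_pos"])
    return R@T[:3,:3], R@T[:3,3]+p
def cloud(s,obs=None):
    R,o=cam(s,obs); z=s["z_map"]; h,w=z.shape
    u,v=np.meshgrid(np.arange(w),np.arange(h))
    n=cv2.undistortPoints(np.stack([u,v],-1).reshape(-1,1,2).astype(np.float64),np.array(s["camera_matrix"]),np.array(s["dist_coeffs"],float)).reshape(h,w,2)
    P=np.dstack([n*z[...,None],z])@R.T+o
    P[z==0]=np.nan
    return P
def save(s,n): cv2.imwrite("pics/"+n+".png",s["pixels"][...,::-1])
E
python3 - <<'E'
from h import *
o=bot.get_obs();print({k:np.round(v,3).tolist() for k,v in o.items()})
a=bot.snapshot("scene");b=bot.snapshot("top")
np.savez("s0.npz",a=cloud(a),b=cloud(b),pa=a["pixels"],pb=b["pixels"])
cv2.imwrite("pics/st0.png",np.vstack([cv2.resize(x["pixels"][...,::-1],(400,300)) for x in (a,b)]))
save(a,"sc0");save(b,"top0")
for s in(a,b):print(cam(s)[1], s["camera_matrix"][0][0],(s["z_map"]>0).mean())
E
```

```text
pics
{'time': 0.0, 'qpos': [-76.434, 13.835, 0.216, 76.5, -0.0, 90.0], 'joint_vel': [0.025, -0.033, 0.041, 0.098, 0.018, -0.026], 'effort': [-0.001, -37.231, 25.241, 0.017, -0.0, 0.0], 'ee_pos': [0.117, -0.485, 0.23], 'eef_rot': [[0.972, 0.235, -0.0], [0.235, -0.972, 0.002], [-0.0, -0.002, -1.0]], 'ft_force': [0.125, 0.625, 0.087], 'ft_torque': [-0.018, 0.043, 0.051], 'opening': 1.0}
[ 1.18741671 -0.55291359  1.25198486] 446.99945322149216 0.9958545918367347
[0.37961256 0.01828982 1.3368551 ] 452.5931887700618 0.9958333333333333
```

View pics/top0.png

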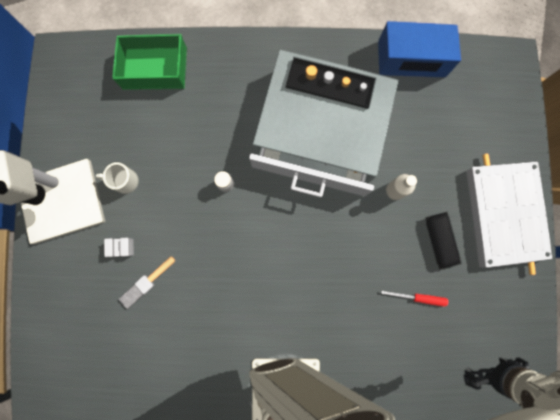

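View pics/sc0.png

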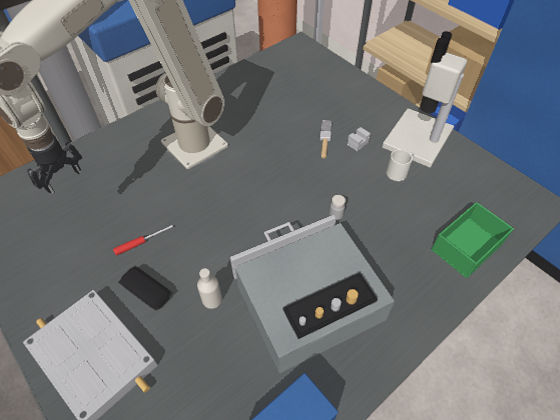

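The top view shows the cabinet turned about 15°. Its front panel runs from (250,157) to (373,188) and the handle bar is at about (309,190). The jar is at (223,180) and the spray at (403,185). In the scene view the drawer looks nearly shut.

Run:
```python
from h import *
d=np.load("s0.npz");P=d["b"];im=d["pb"].astype(int)
def show(n,m):
    q=P[m]; print(n,len(q),np.round(np.nanmean(q,0),3),np.round(np.nanmin(q,0),3),np.round(np.nanmax(q,0),3))
br=im.sum(2)
v,u=np.mgrid[:420,:560]
z=P[...,2]
# panel top edge
m=(u>245)&(u<380)&(v>145)&(v<200)&(abs(z-.124)<.006)&(br>480)
show("panel",m)
q=P[m][:,:2].astype(np.float32); l=cv2.fitLine(q,cv2.DIST_HUBER,0,.01,.01).ravel(); print("line",l,np.degrees(np.arctan2(l[1],l[0])))
r=cv2.minAreaRect(q);print(r);print(cv2.boxPoints(r))
# cabinet top
m=(u>240)&(u<410)&(v>40)&(v<180)&(abs(z-.130)<.004)&(br<480)
r=cv2.minAreaRect(P[m][:,:2].astype(np.float32));print("top",r);print(cv2.boxPoints(r))
m=(u>285)&(u<335)&(v>170)&(v<200)&(abs(z-.105)<.012)&(br>400); show("handle",m)
r=cv2.minAreaRect(P[m][:,:2].astype(np.float32));print(r);print(cv2.boxPoints(r))
for n,(a,b) in dict(jar=(223,180),spray=(403,185)).items():
    m=(abs(u-a)<20)&(abs(v-b)<20)&(z>.03)&(br>380);show(n,m)
```

```text
panel 1809 [ 0.651 -0.116  0.126] [ 0.576 -0.257  0.118] [0.697 0.1   0.13 ]
line [ 0.04210057  0.9991134   0.6563559  -0.08553942] 87.5871
((0.6345845460891724, -0.0790090411901474), (0.12074019759893417, 0.3565540313720703), 0.6300848126411438)
[[ 0.57225764  0.09859332]
 [ 0.57617855 -0.25793916]
 [ 0.69691145 -0.2566114 ]
 [ 0.69299054  0.09992108]]
top ((0.8551914691925049, -0.13646122813224792), (0.3689805865287781, 0.41893091797828674), 75.70481872558594)
[[ 0.6066579  -0.26351836]
 [ 1.0126172  -0.36695975]
 [ 1.103725   -0.00940409]
 [ 0.6977657   0.09403729]]
handle 232 [ 0.586 -0.059  0.104] [ 0.559 -0.126  0.096] [ 0.627 -0.014  0.117]
((0.5903873443603516, -0.06839939206838608), (0.1059613823890686, 0.05159331113100052), 75.62152099609375)
[[ 0.5522423  -0.11331456]
 [ 0.60221946 -0.12612653]
 [ 0.6285324  -0.02348422]
 [ 0.5785552  -0.01067226]]
jar 230 [0.606 0.178 0.078] [0.587 0.157 0.03 ] [0.628 0.201 0.091]
spray 343 [ 0.59  -0.325  0.13 ] [ 0.565 -0.358  0.085] [ 0.623 -0.303  0.175]
```

Call:
send_rows([
  [54,-30.4,0],
  [54,-30.4,0],
  [54,-30.4,0],
  [54,-30.4,0],
  [54,-30.4,0],
  [54,-30.4,0],
  [54,-30.4,0],
  [54,-30.4,0],
  [54,-30.4,0],
  [54,-30.4,0],
  [54,-30.4,0],
  [54,-30.4,0],
  [54,-30.4,0],
  [54,-30.4,0],
  [54,-30.4,0],
  [54,-30.4,0],
], turn=[-1.08,-1.08,-1.08,-1.08,-1.08,-1.08,-1.08,-1.08,-1.08,-1.08,-1.08,-1.08,-1.08,-1.08,-1.08,-1.08], jaw=4.2)

```text
time: 1.7
ee_pos: [0.5698, -0.0642, 0.2309]
eef_rot: [[0.252, 0.968, -0.002], [0.968, -0.252, 0.002], [0.001, -0.002, -1.0]]
ft_force: [-0.0, -0.9, -0.9]
opening: 0.486
```

Run:
```python
from h import *
o=bot.get_obs();print({k:np.round(o[k],3).tolist() for k in("time","qpos","ee_pos","eef_rot","ft_force","opening")})
w=bot.snapshot("wrist");save(w,"w1");P=cloud(w,o);np.savez("w1.npz",P=P,im=w["pixels"])
print(np.round(w["T_tool_cam"],3))
```

```text
{'time': 1.7, 'qpos': [-6.467, 22.335, 12.166, 79.934, 0.082, 98.156], 'ee_pos': [0.57, -0.064, 0.231], 'eef_rot': [[0.252, 0.968, -0.002], [0.968, -0.252, 0.002], [0.001, -0.002, -1.0]], 'ft_force': [-0.042, -0.862, -0.861], 'opening': 0.486}
[[-0.    -0.963 -0.271  0.069]
 [ 1.    -0.     0.     0.001]
 [-0.    -0.271  0.963 -0.143]
 [ 0.     0.     0.     1.   ]]
```

View pics/w1.png

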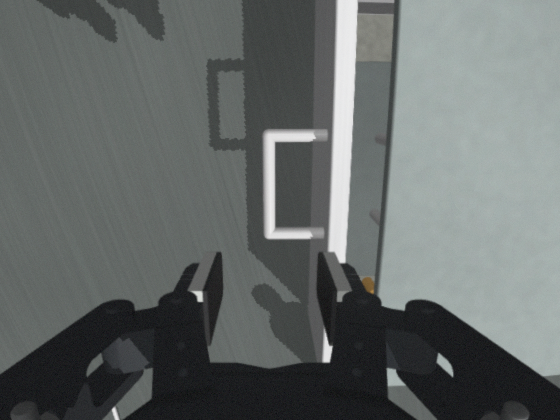

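The wrist view shows the handle bar at column 269, rows 130–238, with the panel edge at column 345. The cabinet front is at about column 390, so the drawer is already a little open. Next I'll fit the bar and both edges.

Run:
```python
from h import *
d=np.load("w1.npz");P=d["P"];br=d["im"].astype(int).sum(2);v,u=np.mgrid[:420,:560];z=P[...,2]
def box(n,m):
    q=P[m];r=cv2.minAreaRect(q[:,:2].astype(np.float32));l=cv2.fitLine(q[:,:2].astype(np.float32),cv2.DIST_HUBER,0,.01,.01).ravel()
    print(n,len(q),np.round(r[0],4),np.round(r[1],4),"z",np.round(np.percentile(q[:,2],[5,50,95]),4),"dir",np.degrees(np.arctan2(l[1],l[0]))%180,l[2:]); return np.array(r[0])
h=box("bar",(abs(u-269)<9)&(v>120)&(v<250)&(z>.09)&(z<.115)&(br>300))
box("handle",(u>255)&(u<330)&(v>120)&(v<250)&(z>.09)&(z<.115)&(br>300))
p=box("panel",(u>325)&(u<362)&(v<240)&(abs(z-.124)<.004)&(br>500))
m=(u>375)&(v<230)&(abs(z-.13)<.005); q=P[m]
a=np.radians(75.5);ex=np.array([np.sin(a),-np.cos(a)]);print("cabfront s",np.percentile(q[:,:2]@ex,[.5,1,2]),"panel",p@ex,"bar",h@ex,"bar y",h@[np.cos(a),np.sin(a)])
o=bot.get_obs();R=np.array(o["eef_rot"]);t=np.array(o["ee_pos"]);print("shift cm",R.T@(np.r_[h,.081]-t)*100)
```

```text
bar 1375 [ 0.5735 -0.0539] [0.0898 0.0116] z [0.1024 0.1047 0.1062] dir 75.540184 [ 0.57349896 -0.05146342]
handle 2587 [ 0.5922 -0.0588] [0.09   0.0503] z [0.1019 0.1047 0.1062] dir 79.25831 [ 0.5805867  -0.05544712]
panel 4676 [ 0.6353 -0.0215] [0.168  0.0146] z [0.1232 0.1244 0.1255] dir 75.70979 [ 0.6364235  -0.01572855]
cabfront s [0.65282097 0.65312475 0.65378181] panel 0.620434937668238 bar 0.5687027684783028 bar y 0.09137096081429567
shift cm [ 1.08078331  0.10875439 15.01516688]
```

Call:
send_rows([
  [1.1,0.1,4],
  [1.1,0.1,8],
  [1.1,0.1,12],
  [1.1,0.1,14],
  [1.1,0.1,15],
  [1.1,0.1,15],
  [1.1,0.1,15],
], turn=[0,0,0,0,0,0,0])

```text
time: 2.45
ee_pos: [0.5742, -0.0544, 0.0825]
eef_rot: [[0.254, 0.967, 0.001], [0.967, -0.254, 0.002], [0.002, 0.001, -1.0]]
ft_force: [-0.7, -0.8, 0.1]
opening: 0.491
```

Call:
send_rows([
  [0,0,0],
  [0,0,0],
  [0,0,0],
  [0,0,0],
  [0,0,0],
  [0,0,0],
], turn=[0,0,0,0,0,0], jaw=0)

```text
time: 3.05
ee_pos: [0.5734, -0.0543, 0.0839]
eef_rot: [[0.254, 0.967, 0.001], [0.967, -0.254, 0.002], [0.002, 0.0, -1.0]]
ft_force: [-4.1, 1.2, 6.8]
opening: 0.088
```

Call:
send_rows([
  [0,-0.4,0],
  [0,-1.2,0],
  [0,-2.2,0],
  [0,-3.2,0],
  [0,-4.2,0],
  [0,-5.2,0],
  [0,-6.2,0],
  [0,-7.2,0],
  [0,-8.2,0],
  [0,-9.2,0],
  [0,-10.2,0],
  [0,-11.2,0],
  [0,-12.2,0],
  [0,-13,0],
  [0,-13.6,0],
  [0,-14,0],
  [0,-14.2,0],
  [0,-14.4,0],
  [0,-14.6,0],
  [0,-14.6,0],
], turn=[0,0,0,0,0,0,0,0,0,0,0,0,0,0,0,0,0,0,0,0])

```text
time: 5.05
ee_pos: [0.4342, -0.0189, 0.0839]
eef_rot: [[0.254, 0.967, 0.005], [0.967, -0.254, -0.002], [-0.001, 0.005, -1.0]]
ft_force: [5.8, -5.3, -9.6]
opening: 0.087
```

Call:
send_rows([
  [0,-0.2,0],
  [0,-0.4,0],
  [0,-0.6,0],
  [0,-0.6,0],
], turn=[0,0,0,0])

```text
time: 5.45
ee_pos: [0.4315, -0.0182, 0.0839]
eef_rot: [[0.255, 0.967, 0.011], [0.967, -0.255, -0.005], [-0.002, 0.012, -1.0]]
ft_force: [7.9, -3.4, -13.1]
opening: 0.092
```

Call:
send_rows([
  [0,-0.3,0],
  [0,-0.6,0],
  [0,-0.9,0],
  [0,-0.9,0],
], turn=[0,0,0,0])

```text
time: 5.85
ee_pos: [0.4316, -0.0182, 0.0841]
eef_rot: [[0.256, 0.966, 0.028], [0.967, -0.255, -0.01], [-0.003, 0.029, -1.0]]
ft_force: [24.9, -6.8, -31.0]
opening: 0.094
```

Call:
send_rows([
  [0,0,0],
  [0,0,0],
  [0,0,0],
  [0,0,0],
  [0,0,0],
], turn=[0,0,0,0,0], jaw=4.2)

```text
time: 6.35
ee_pos: [0.4313, -0.0181, 0.0843]
eef_rot: [[0.255, 0.966, 0.028], [0.967, -0.255, -0.01], [-0.003, 0.029, -1.0]]
ft_force: [-0.1, -0.1, 0.4]
opening: 0.493
```

Call:
send_rows([
  [0,0,-3],
  [0,0,-7],
  [0,0,-11],
  [0,0,-15],
  [0,0,-15],
  [0,0,-15],
], turn=[0,0,0,0,0,0])

```text
time: 6.95
ee_pos: [0.4275, -0.0165, 0.2351]
eef_rot: [[0.255, 0.966, 0.03], [0.967, -0.255, -0.01], [-0.002, 0.032, -0.999]]
ft_force: [-0.7, -0.2, -0.6]
opening: 0.494
```

Run:
```python
from h import *
o=bot.get_obs();print({k:np.round(o[k],3).tolist() for k in("time","qpos","ee_pos","eef_rot","ft_force","opening")})
w=bot.snapshot("wrist");save(w,"w2");P=cloud(w,o);b=bot.snapshot("top");np.savez("w2.npz",P=P,im=w["pixels"],B=cloud(b),ib=b["pixels"])
```

```text
{'time': 6.95, 'qpos': [-1.847, 4.09, -10.809, 73.351, -0.52, 102.93], 'ee_pos': [0.428, -0.017, 0.235], 'eef_rot': [[0.255, 0.966, 0.03], [0.967, -0.255, -0.01], [-0.002, 0.032, -0.999]], 'ft_force': [-0.729, -0.184, -0.599], 'opening': 0.494}
```

View pics/w2.png

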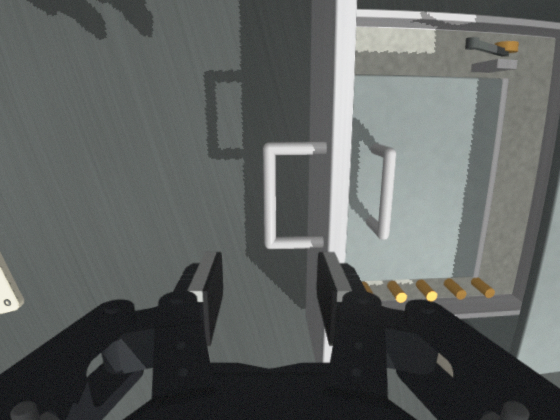

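The drawer is at its stop. The lid bar is at columns 378–396, rows 145–238. The pointer tip is near (468,42) and its brass boss near (512,47).

Run:
```python
from h import *
d=np.load("w2.npz");P=d["P"];im=d["im"].astype(int);br=im.sum(2);v,u=np.mgrid[:420,:560];z=P[...,2]
a=np.radians(75.6);ex=np.array([np.sin(a),-np.cos(a)]);ey=np.array([np.cos(a),np.sin(a)])
def sy(q):return np.c_[q[:,:2]@ex,q[:,:2]@ey,q[:,2]]
def box(n,m):
    q=P[m];r=cv2.minAreaRect(q[:,:2].astype(np.float32));l=cv2.fitLine(q[:,:2].astype(np.float32),cv2.DIST_HUBER,0,.01,.01).ravel()
    print(n,len(q),np.round(r[0],4),np.round(r[1],4),"z",np.round(np.percentile(q[:,2],[5,50,95]),4),"dir",np.degrees(np.arctan2(l[1],l[0]))%180,"s,y",r[0]@ex,r[0]@ey); return np.array(r[0])
h=box("hbar",(abs(u-269)<9)&(v>135)&(v<255)&(z>.09)&(z<.115)&(br>300))
p=box("panel",(u>325)&(u<357)&(v<240)&(abs(z-.124)<.004)&(br>500))
b=box("lidbar",(u>370)&(u<402)&(v>135)&(v<250)&(z>.085)&(z<.12))
m=(u>400)&(u<460)&(v>100)&(v<250);q=sy(P[m]);A=np.c_[q[:,:2],np.ones(len(q))];print("lid plane",np.linalg.lstsq(A,q[:,2],rcond=None)[0],np.median(q[:,2]))
m=(u>458)&(u<522)&(v>34)&(v<56)&(z>.045)
q=sy(P[m]);
for i in np.argsort(q[:,0])[::max(1,len(q)//45)]: print(np.round(q[i],4),end=";")
o=bot.get_obs();R=np.array(o["eef_rot"]);t=np.array(o["ee_pos"])
print();print("shift cm to hover", R.T@(np.r_[b,.22]-t)*100, "to grasp",R.T@(np.r_[b,.079]-t)*100)
```

```text
hbar 1332 [ 0.4333 -0.0178] [0.089  0.0114] z [0.1019 0.1046 0.1062] dir 75.55456 s,y 0.4241250472473656 0.09056782579546058
panel 4527 [0.4977 0.0241] [0.172  0.0149] z [0.1232 0.1244 0.1256] dir 75.73697 s,y 0.47606757217626683 0.14707309161071988
lidbar 1192 [ 0.5279 -0.0417] [0.0797 0.011 ] z [0.0916 0.1019 0.1038] dir 76.195435 s,y 0.5216646600944934 0.09093302216882872
 ** On entry to DLASCL parameter number  4 had an illegal value
 ** On entry to DLASCL parameter number  4 had an illegal valueTraceback (most recent call last):
  File "<stdin>", line 11, in <module>
    x, resids, rank, s = _umath_linalg.lstsq(a, b, rcond,
                         ~~~~~~~~~~~~~~~~~~~^^^^^^^^^^^^^
                                             signature=signature)
                                             ^^^^^^^^^^^^^^^^^^^^
    raise LinAlgError("SVD did not converge in Linear Least Squares")
numpy.linalg.LinAlgError: SVD did not converge in Linear Least Squares
```

Call:
send_rows([
  [1,4,0],
  [2,8,0],
  [3,10.3,0],
  [3,10.3,0],
  [3,10.3,0],
], turn=[0,0,0,0,0], jaw=3.0)

```text
time: 7.55
ee_pos: [0.5321, -0.0137, 0.2333]
eef_rot: [[0.255, 0.967, 0.02], [0.967, -0.255, -0.01], [-0.004, 0.022, -1.0]]
ft_force: [-0.1, -0.2, 0.2]
opening: 0.352
```

Run:
```python
from h import *
o=bot.get_obs();print({k:np.round(o[k],4).tolist() for k in("time","ee_pos","eef_rot","opening")})
w=bot.snapshot("wrist");save(w,"w3");P=cloud(w,o);np.savez("w3.npz",P=P,im=w["pixels"])
R=np.array(o["eef_rot"]);t=np.array(o["ee_pos"])
b=np.array([.5281,-.0418]);print("to grasp",R.T@(np.r_[b,.079]-t)*100)
```

```text
{'time': 7.55, 'ee_pos': [0.5321, -0.0137, 0.2333], 'eef_rot': [[0.2551, 0.9667, 0.0201], [0.9669, -0.2549, -0.0099], [-0.0044, 0.0219, -0.9998]], 'opening': 0.3522}
to grasp [-2.74775024e+00 -1.17467179e-02  1.54450208e+01]
```

View pics/w3.png

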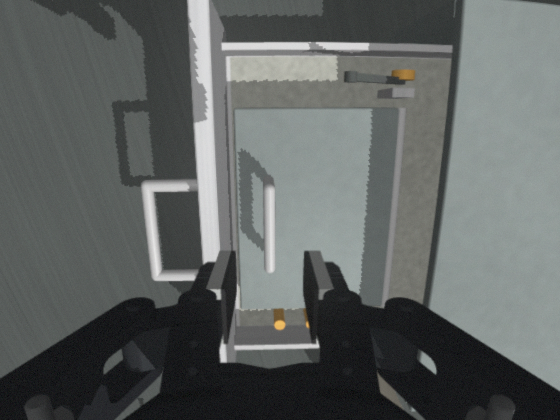

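The lid bar at column 270 lies midway between the fingers. The pointer runs from its tip at (345,76) to its boss at (403,75). I'll measure its slope.

```bash
cat >> h.py <<'E'
A_=np.radians(75.6);EX=np.array([np.sin(A_),-np.cos(A_)]);EY=np.array([np.cos(A_),np.sin(A_)])
def sy(P): return np.dstack([P[...,:2]@EX,P[...,:2]@EY,P[...,2]])
E
python3 - <<'E'
from h import *
d=np.load("w3.npz");S=sy(d["P"]);im=d["im"].astype(int);br=im.sum(2);v,u=np.mgrid[:420,:560];z=S[...,2]
for c in range(338,416,5):
    k=(u==c)&(v>66)&(v<88)&(z>.05); q=S[k]
    if len(q): i=np.argmax(q[:,2]);print(c,len(q),np.round(np.median(q,0),4),"zmax",q[i].round(4), "col",im[k].mean(0).round())
m=(u>290)&(u<360)&(v>115)&(v<230)&np.isfinite(z);q=S[m];c=np.linalg.lstsq(np.c_[q[:,:2],np.ones(len(q))],q[:,2],rcond=None)[0];print("lid",c,np.median(q[:,2]))
m=(u>262)&(u<278)&(v>180)&(v<275)&(z>.09);q=S[m];print("bar",np.median(q,0),q.min(0),q.max(0))
row=S[150];print([ (cc,row[cc].round(4).tolist()) for cc in (232,236,240,395,400,405,410,440)])
E
```

```text
348 12 [0.5837 0.2132 0.0974] zmax [0.5834 0.2171 0.0982] col [72. 76. 74.]
353 11 [0.5873 0.2135 0.0986] zmax [0.587  0.2149 0.0995] col [91. 94. 93.]
358 9 [0.5927 0.2133 0.093 ] zmax [0.5922 0.2161 0.0944] col [91. 96. 92.]
363 9 [0.5977 0.2137 0.0898] zmax [0.5974 0.2112 0.0909] col [91. 96. 93.]
368 9 [0.6025 0.213  0.0867] zmax [0.6021 0.2122 0.0884] col [90. 94. 91.]
373 9 [0.6074 0.2134 0.0839] zmax [0.6071 0.2165 0.0846] col [91. 95. 93.]
378 8 [0.6128 0.2134 0.0807] zmax [0.6122 0.2152 0.0819] col [90. 93. 92.]
383 7 [0.6183 0.2135 0.0762] zmax [0.6181 0.2125 0.0774] col [90. 93. 92.]
388 8 [0.6238 0.2132 0.0734] zmax [0.6234 0.2128 0.0744] col [58. 60. 59.]
393 14 [0.6316 0.2165 0.0637] zmax [0.629  0.2132 0.071 ] col [80. 70. 52.]
398 16 [0.635  0.2165 0.0663] zmax [0.6347 0.2152 0.0673] col [100.  84.  59.]
403 15 [0.639  0.2161 0.067 ] zmax [0.638  0.2217 0.0688] col [122. 100.  64.]
408 11 [0.6432 0.2178 0.0682] zmax [0.6421 0.2217 0.0696] col [151. 116.  62.]
413 10 [0.6482 0.2185 0.0663] zmax [0.6472 0.222  0.0681] col [142. 109.  60.]
lid [ 0.00120436 -0.00124163  0.06178233] 0.06231399556941447
bar [0.52214501 0.09348001 0.10231775] [0.51726721 0.05211563 0.09037771] [0.52730701 0.13020583 0.10492278]
[(232, [0.4866, 0.1488, 0.0199]), (236, [0.4937, 0.1534, 0.0614]), (240, [0.4974, 0.1534, 0.0624]), (395, [0.6385, 0.1527, 0.0628]), (400, [0.6432, 0.1527, 0.063]), (405, [0.6653, 0.1479, 0.0213]), (410, [0.6712, 0.1478, 0.0202]), (440, [0.7038, 0.148, 0.0206])]
```

The pointer slopes at about 0.60 rad, which agrees with its tip height of about 0.100 m. The lid is shut and level. I'll go down on the bar.

Call:
send_rows([
  [-2.7,0,1],
  [-2.7,0,5],
  [-2.7,0,9],
  [-2.7,0,12],
  [-2.7,0,14],
  [-2.7,0,15.2],
  [-2.7,0,15.4],
  [-2.7,0,15.4],
], turn=[0,0,0,0,0,0,0,0], jaw=3.0)

```text
time: 8.4
ee_pos: [0.5282, -0.0417, 0.0821]
eef_rot: [[0.255, 0.967, 0.023], [0.967, -0.255, -0.01], [-0.004, 0.025, -1.0]]
ft_force: [-1.1, -0.6, 7.0]
opening: 0.35
```

Call:
send_rows([
  [0,0,0],
  [0,0,0],
  [0,0,0],
  [0,0,0],
  [0,0,0],
], turn=[0,0,0,0,0], jaw=0)

```text
time: 8.9
ee_pos: [0.5287, -0.042, 0.0832]
eef_rot: [[0.255, 0.967, 0.025], [0.967, -0.255, -0.011], [-0.004, 0.027, -1.0]]
ft_force: [0.2, -0.4, 6.4]
opening: 0.091
```

Call:
send_rows([
  [0,0.23,-0.59],
  [0,0.49,-1.17],
  [0,0.79,-1.73],
  [0,1.1,-2.28],
  [0,1.45,-2.81],
  [0,1.81,-3.32],
  [0,2.2,-3.81],
  [0,2.62,-4.29],
  [0,3.06,-4.74],
  [0,3.53,-5.17],
  [0,3.92,-5.5],
  [0,4.32,-5.81],
  [0,4.32,-5.81],
  [0,4.32,-5.81],
], turn=[0,0,0,0,0,0,0,0,0,0,0,0,0,0])

```text
time: 10.3
ee_pos: [0.5677, -0.052, 0.1433]
eef_rot: [[0.255, 0.967, 0.023], [0.967, -0.255, -0.01], [-0.004, 0.024, -1.0]]
ft_force: [-6.5, 2.4, 0.6]
opening: 0.088
```

```bash
cat > m.py <<'E'
from h import *
import sys
n=sys.argv[1]
o=bot.get_obs();print({k:np.round(o[k],4).tolist() for k in("time","ee_pos","eef_rot","ft_force","opening")})
w=bot.snapshot("wrist");s=bot.snapshot("scene");save(w,n+"w");save(s,n+"s")
np.savez(n+".npz",W=sy(cloud(w,o)),w=w["pixels"],S=sy(cloud(s)),s=s["pixels"])
cv2.imwrite(f"pics/{n}.png",np.vstack([w["pixels"][...,::-1][:330],cv2.resize(s["pixels"][200:340,180:400,::-1],(424,270),interpolation=2)[:, :].copy() if 0 else cv2.resize(s["pixels"][190:290,180:400,::-1],(560,255))]))
E
python3 m.py l1
```

```text
{'time': 10.3, 'ee_pos': [0.5677, -0.052, 0.1433], 'eef_rot': [[0.2552, 0.9666, 0.0226], [0.9669, -0.255, -0.0104], [-0.0043, 0.0245, -0.9997]], 'ft_force': [-6.4899, 2.3715, 0.5752], 'opening': 0.0877}
```

View pics/l1.png

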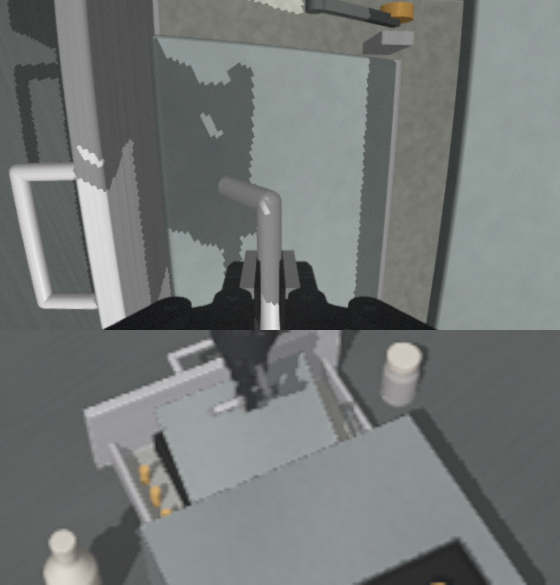

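The lid is lifted and gripped. The lid plate fills columns 155–400, rows 40–300 of the wrist image, and the pointer arm runs from (305,3) to (400,15). I'll fit both slopes in this one image.

```bash
cat > f.py <<'E'
from h import *
import sys
d=np.load(sys.argv[1]+".npz");S=d["W"];im=d["w"].astype(int);v,u=np.mgrid[:420,:560];z=S[...,2]
def lsq(q):
    q=q[np.isfinite(q).all(1)]
    for _ in range(4):
        A=np.c_[q[:,0],q[:,1],np.ones(len(q))];c=np.linalg.lstsq(A,q[:,2],rcond=None)[0];r=q[:,2]-A@c;q=q[abs(r)<max(.0008,2*r.std())]
    return c,r.std(),len(q)
for box in((290,360,70,230),(170,360,55,110),(300,360,100,290)):
    m=(u>box[0])&(u<box[1])&(v>box[2])&(v<box[3])
    c,e,n=lsq(S[m]);print("lid th",-np.arctan(c[0]),"crossslope",c[1],"rms",e,n, "z at hinge s=.6425,y=.09:",c@[.6425,.09,1])
sat=im.max(2)-im.min(2)
Q=[]
for c in range(300,400,4):
    k=(u==c)&(v<26)&(z>.062)&(sat<30); q=S[k]
    q=q[(q[:,1]>.209)&(q[:,1]<.221)]
    if len(q)>2: Q.append(np.r_[c,len(q),np.median(q,0)])
Q=np.array(Q);print(Q.round(4))
g=Q[(Q[:,0]>sys.maxsize*0+316)&(Q[:,0]<376)]
p=np.polyfit(g[:,2],g[:,4],1);print("pointer th",-np.arctan(p[0]),"resid",np.std(np.polyval(p,g[:,2])-g[:,4]),"z at hinge",np.polyval(p,.6425))
o=bot.get_obs()
E
python3 f.py l1
```

```text
lid th 0.5526403149860913 crossslope -0.003057134244130344 rms 0.0004539521125574603 9669 z at hinge s=.6425,y=.09: 0.06446966880573246
lid th 0.5492202189954049 crossslope -0.003488446465483519 rms 0.000525150344092168 8964 z at hinge s=.6425,y=.09: 0.06473823666821116
lid th 0.5544048971009417 crossslope -0.0013562178277590209 rms 0.00045781361843504596 9636 z at hinge s=.6425,y=.09: 0.06428663112402883
[[3.080e+02 1.300e+01 5.850e-01 2.110e-01 9.700e-02]
 [3.120e+02 1.300e+01 5.868e-01 2.108e-01 9.810e-02]
 [3.160e+02 1.400e+01 5.888e-01 2.104e-01 9.870e-02]
 [3.200e+02 1.400e+01 5.909e-01 2.106e-01 9.760e-02]
 [3.240e+02 1.400e+01 5.932e-01 2.110e-01 9.590e-02]
 [3.280e+02 1.500e+01 5.958e-01 2.116e-01 9.290e-02]
 [3.320e+02 1.500e+01 5.983e-01 2.125e-01 9.080e-02]
 [3.360e+02 1.600e+01 6.006e-01 2.125e-01 8.980e-02]
 [3.400e+02 1.700e+01 6.030e-01 2.128e-01 8.830e-02]
 [3.440e+02 1.700e+01 6.056e-01 2.127e-01 8.600e-02]
 [3.480e+02 1.700e+01 6.081e-01 2.125e-01 8.490e-02]
 [3.520e+02 1.700e+01 6.107e-01 2.127e-01 8.330e-02]
 [3.560e+02 1.600e+01 6.134e-01 2.130e-01 8.120e-02]
 [3.600e+02 1.600e+01 6.160e-01 2.126e-01 7.990e-02]
 [3.640e+02 1.600e+01 6.189e-01 2.128e-01 7.770e-02]
 [3.680e+02 1.600e+01 6.215e-01 2.127e-01 7.640e-02]
 [3.720e+02 1.600e+01 6.245e-01 2.126e-01 7.460e-02]
 [3.760e+02 1.600e+01 6.274e-01 2.127e-01 7.280e-02]
 [3.800e+02 1.500e+01 6.303e-01 2.130e-01 7.110e-02]
 [3.840e+02 1.400e+01 6.335e-01 2.126e-01 6.880e-02]
 [3.880e+02 1.200e+01 6.365e-01 2.134e-01 6.690e-02]
 [3.920e+02 8.000e+00 6.397e-01 2.119e-01 6.500e-02]
 [3.960e+02 8.000e+00 6.430e-01 2.128e-01 6.290e-02]]
pointer th 0.5906440020707497 resid 0.0005284263790494782 z at hinge 0.061997757218586136
```

Run:
```python
from h import *
from scipy.stats import theilslopes
for n,(u0,u1,v0,v1) in dict(w2=(462,520,30,60),w3=(340,410,64,90),l1=(300,400,0,28)).items():
    d=np.load(n+".npz"); S=d["W"] if "W" in d else sy(d["P"]); im=(d["w"] if "w" in d else d["im"]).astype(int)
    sat=im.max(2)-im.min(2);v,u=np.mgrid[:420,:560];z=S[...,2]
    base=.058+.0
    m=(u>u0)&(u<u1)&(v>=v0)&(v<v1)&(sat<25)&(S[...,0]>.57)&(S[...,0]<.634)&(z>.066)&(S[...,1]>.205)&(S[...,1]<.223)
    me=cv2.erode(m.astype(np.uint8),np.ones((3,3)))>0
    q=S[me];c=q-q.mean(0);w,vv=np.linalg.eigh(c.T@c);dr=vv[:,2];
    print(n,len(q),"svd th",np.arctan(abs(dr[2]/dr[0])),"dir",dr.round(3),"std",np.sqrt(w/len(q)).round(5),"y",np.percentile(q[:,1],[5,50,95]).round(4),"s",q[:,0].min().round(4),q[:,0].max().round(4))
    for lo,hi in((.211,.2135),(.2135,.217),(.205,.223)):
        k=q[(q[:,1]>lo)&(q[:,1]<hi)&(q[:,0]>.59)]
        if len(k)>20:
            t=theilslopes(k[:,2],k[:,0]);print("   ",lo,len(k),"th",-np.arctan(t[0]),"z@.61",t[0]*.61+t[1],"z@hinge",t[0]*.6425+t[1])
    # image strip
    cv2.imwrite(f"pics/p_{n}.png",cv2.resize(im[max(0,v0-8):v1+8,u0-10:min(560,u1+20)].astype(np.uint8)[...,::-1],None,fx=6,fy=6,interpolation=0))
a=[cv2.imread(f"pics/p_{n}.png") for n in("w3","l1")]
W=min(780,max(i.shape[1] for i in a));a=[cv2.copyMakeBorder(i[:, :W],0,0,0,W-min(W,i.shape[1]),0) for i in a];cv2.imwrite("pics/pp.png",np.vstack(a))
```

```text
w2 269 svd th 0.5453937385622585 dir [-0.855 -0.006  0.519] std [0.00154 0.00182 0.01745] y [0.2099 0.2127 0.2158] s 0.581 0.6297
    0.211 66 th 0.5614690988563722 z@.61 0.08219598377322257 z@hinge 0.0617535496020169
    0.2135 59 th 0.56532214431923 z@.61 0.08264344164058013 z@hinge 0.062025814614234176
    0.205 153 th 0.5637369928464542 z@.61 0.08250783858718647 z@hinge 0.06196238958677158
w3 338 svd th 0.5640908995835547 dir [-0.845  0.002  0.535] std [0.00108 0.00163 0.01784] y [0.2107 0.2133 0.2158] s 0.582 0.633
    0.211 125 th 0.5638460282589502 z@.61 0.08231152790942775 z@hinge 0.06176111874588519
    0.2135 109 th 0.5692542843977287 z@.61 0.08245282256184544 z@hinge 0.06165552109398792
    0.205 241 th 0.5664248834315648 z@.61 0.08211895081869386 z@hinge 0.06145102619333931
l1 1007 svd th 0.5685648200911292 dir [-0.842 -0.035  0.538] std [0.00119 0.00188 0.01607] y [0.2096 0.2122 0.2156] s 0.5844 0.6337
    0.211 325 th 0.5759908213766429 z@.61 0.08399194194856702 z@hinge 0.06288470876642133
    0.2135 295 th 0.5711131881342215 z@.61 0.0838239405818354 z@hinge 0.06294138392345933
    0.205 860 th 0.5746136492594816 z@.61 0.08338279368669493 z@hinge 0.06233914027188875
```

View pics/pp.png

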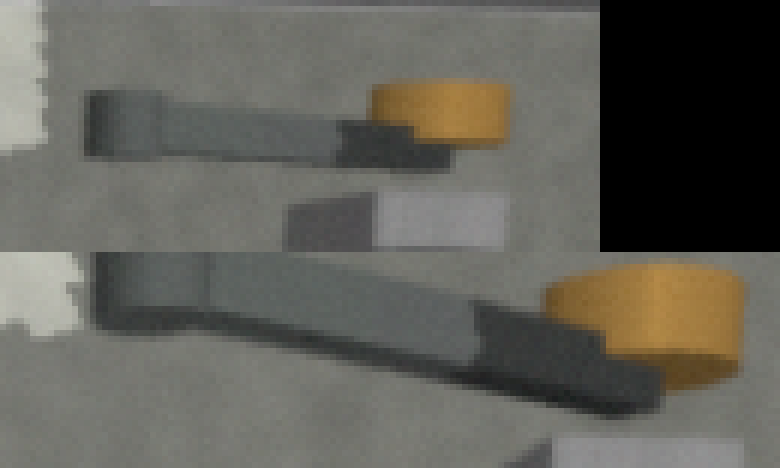

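The pointer has a small knob at its tip, which biased the earlier fits. The bare arm gives about 0.568 rad and the lid is at 0.553. I'll nudge it up about 0.015 rad.

Call:
send_rows([
  [0,0.15,-0.03],
  [0,0.28,-0.06],
  [0,0.28,-0.06],
  [0,0.28,-0.06],
  [0,0.28,-0.06],
], turn=[0,0,0,0,0])

```text
time: 10.9
ee_pos: [0.5692, -0.0523, 0.1444]
eef_rot: [[0.255, 0.967, 0.02], [0.967, -0.255, -0.01], [-0.004, 0.022, -1.0]]
ft_force: [-6.5, 1.7, -0.8]
opening: 0.089
```

```bash
python3 m.py l2; sed -i 's/(Q\[:,0\]>sys.maxsize\*0+316)&(Q\[:,0\]<376)/(Q[:,2]>.597)\&(Q[:,2]<.634)/; s/^Q=np.array(Q);print.*/Q=np.array(Q)/' f.py; python3 f.py l1; python3 f.py l2
```

```text
{'time': 10.9, 'ee_pos': [0.5692, -0.0523, 0.1444], 'eef_rot': [[0.2549, 0.9668, 0.0203], [0.967, -0.2548, -0.0097], [-0.0042, 0.0221, -0.9997]], 'ft_force': [-6.4946, 1.6745, -0.7598], 'opening': 0.0889}
lid th 0.5526403149860913 crossslope -0.003057134244130344 rms 0.0004539521125574603 9669 z at hinge s=.6425,y=.09: 0.06446966880573246
lid th 0.5492202189954049 crossslope -0.003488446465483519 rms 0.000525150344092168 8964 z at hinge s=.6425,y=.09: 0.06473823666821116
lid th 0.5544048971009417 crossslope -0.0013562178277590209 rms 0.00045781361843504596 9636 z at hinge s=.6425,y=.09: 0.06428663112402883
pointer th 0.5594820957102982 resid 0.00019606830109463076 z at hinge 0.06327203000748877
lid th 0.5672375279755462 crossslope -0.002726718285183116 rms 0.0004639687042462675 9704 z at hinge s=.6425,y=.09: 0.06457006581726066
lid th 0.5645711286518612 crossslope -0.001390105284131471 rms 0.0005322352072024662 8965 z at hinge s=.6425,y=.09: 0.06464588173091856
lid th 0.5696116138344283 crossslope -0.0012094879400771918 rms 0.00046177666561862115 9634 z at hinge s=.6425,y=.09: 0.06436342293757313
pointer th 0.5667279095969635 resid 0.00022516908906071667 z at hinge 0.063083633473063
```

Lid and pointer both read 0.567 rad. Before handing in I'll check that the drawer stayed open and the lid is steady.

```bash
python3 - <<'E'
from h import *
d=np.load("l2.npz");S=d["W"];im=d["w"].astype(int).sum(2);v,u=np.mgrid[:420,:560];z=S[...,2]
for n,m in dict(panel=(u<140)&(abs(z-.124)<.003),hbar=(u<60)&(v>175)&(v<290)&(z>.095)&(z<.112)).items():
    q=S[m&(im>330)];print(n,len(q),np.percentile(q[:,0],[2,50,98]).round(4))
b=bot.snapshot("top");save(b,"end");B=sy(cloud(b));z=B[...,2]
o=bot.get_obs();print(o["time"],o["ee_pos"],o["joint_vel"],o["ft_force"])
E
python3 m.py l3; python3 f.py l3 | cut -c1-40
```

```text
panel 9490 [0.4718 0.4791 0.4858]
hbar 2258 [0.4229 0.4288 0.4452]
11.05 [ 0.56919649 -0.05232245  0.14447306] [ 0.01812767  0.01129843 -0.0172732  -0.00187963  0.01524152  0.09079586] [-6.87305737  2.69145883 -0.63976806]
{'time': 11.05, 'ee_pos': [0.5692, -0.0523, 0.1445], 'eef_rot': [[0.2549, 0.9668, 0.0204], [0.967, -0.2548, -0.0097], [-0.0042, 0.0222, -0.9997]], 'ft_force': [-6.8731, 2.6915, -0.6398], 'opening': 0.0877}
lid th 0.5668524598220095 crossslope -0.
lid th 0.5647227120440202 crossslope -0.
lid th 0.5693719588663543 crossslope -0.
pointer th 0.5625437813498699 resid 0.00
```

View pics/end.png

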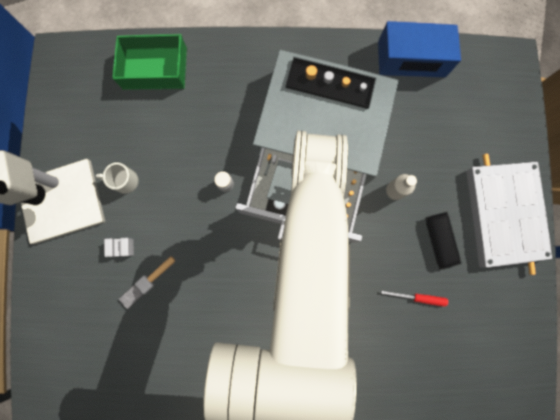

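The other objects haven't moved, but the panel is about 3 mm further in than at the stop (s 0.479 against 0.476). Raising the lid pushed the drawer in a little, so I'll draw it back out while holding the lid.

Call:
send_rows([
  [0,-0.15,0],
  [0,-0.3,0],
  [0,-0.45,0],
  [0,-0.6,0],
  [0,-0.6,0],
  [0,-0.6,0],
], turn=[0,0,0,0,0,0])

```text
time: 11.75
ee_pos: [0.5658, -0.0515, 0.1434]
eef_rot: [[0.255, 0.967, 0.024], [0.967, -0.255, -0.011], [-0.004, 0.026, -1.0]]
ft_force: [7.0, -0.8, -16.5]
opening: 0.09
```

```bash
cat >> f.py <<'E'
bri=im.sum(2)
for n,m in dict(panel=(u<140)&(abs(z-.124)<.003),hbar=(u<60)&(v>175)&(v<290)&(z>.095)&(z<.112)).items():
    q=S[m&(bri>330)];print(n,len(q),np.percentile(q[:,0],[2,50,98]).round(4))
E
python3 m.py l4; python3 f.py l4 | cut -c1-60
```

```text
{'time': 11.75, 'ee_pos': [0.5658, -0.0515, 0.1434], 'eef_rot': [[0.2553, 0.9666, 0.024], [0.9669, -0.2551, -0.0109], [-0.0044, 0.026, -0.9997]], 'ft_force': [7.039, -0.8043, -16.5482], 'opening': 0.0898}
lid th 0.5523639192563129 crossslope -0.002688878114170956 r
lid th 0.549512392300932 crossslope -0.0012376689508324379 r
lid th 0.55487589359326 crossslope -0.0013539477089061225 rm
pointer th 0.5630430003634798 resid 0.00023899137124146682 z
panel 9560 [0.4699 0.4771 0.4839]
hbar 2287 [0.4209 0.4269 0.4442]
```

Call:
send_rows([
  [0,-0.15,-0.15],
  [0,-0.3,-0.3],
  [0,-0.4,-0.4],
  [0,-0.4,-0.4],
  [0,-0.4,-0.4],
  [0,-0.4,-0.4],
], turn=[0,0,0,0,0,0])

```text
time: 12.45
ee_pos: [0.5664, -0.0516, 0.1447]
eef_rot: [[0.256, 0.966, 0.03], [0.967, -0.256, -0.013], [-0.005, 0.033, -0.999]]
ft_force: [16.7, -3.5, -30.0]
opening: 0.084
```

```bash
python3 m.py l5; python3 f.py l5 | cut -c1-60
```

```text
{'time': 12.45, 'ee_pos': [0.5664, -0.0516, 0.1447], 'eef_rot': [[0.256, 0.9662, 0.0303], [0.9667, -0.2557, -0.0129], [-0.0047, 0.0326, -0.9995]], 'ft_force': [16.6861, -3.4531, -30.0382], 'opening': 0.0836}
lid th 0.566182632039923 crossslope -0.0030980584975919823 r
lid th 0.5636294501017926 crossslope -0.0031428259676647974 
lid th 0.5688063829484888 crossslope -0.0013780703878363276 
pointer th 0.5598991713829488 resid 0.00031345735216999933 z
panel 9587 [0.4692 0.4764 0.4832]
hbar 2306 [0.4202 0.4263 0.4449]
```

The drawer is back at its stop and the lid reads 0.566 rad. The push is higher than it needs to be, so I'll ease it.

Call:
send_rows([
  [0,-0.2,-0.25],
  [0,-0.15,-0.2],
  [0,-0.15,-0.2],
  [0,-0.15,-0.2],
  [0,-0.15,-0.2],
  [0,-0.15,-0.2],
], turn=[0,0,0,0,0,0])

```text
time: 13.15
ee_pos: [0.5667, -0.0517, 0.1448]
eef_rot: [[0.256, 0.966, 0.032], [0.967, -0.256, -0.014], [-0.005, 0.034, -0.999]]
ft_force: [7.8, 0.7, -19.5]
opening: 0.088
```

```bash
python3 m.py l6; python3 f.py l6 | cut -c1-60; python3 -c "
from h import *
for i in range(10): bot.snapshot('top')
"; python3 m.py l7; python3 f.py l7 | cut -c1-60
```

```text
{'time': 13.15, 'ee_pos': [0.5667, -0.0517, 0.1448], 'eef_rot': [[0.2562, 0.9661, 0.0321], [0.9666, -0.2559, -0.0136], [-0.005, 0.0345, -0.9994]], 'ft_force': [7.7685, 0.7181, -19.4815], 'opening': 0.0882}
lid th 0.5686907562253469 crossslope -0.003173332331072476 r
lid th 0.5661784939034464 crossslope -0.0022878834575029705 
lid th 0.5712670561793841 crossslope -0.0013250134905457012 
pointer th 0.5620872189804266 resid 0.0001895554010973291 z 
panel 9604 [0.4692 0.4764 0.4832]
hbar 2306 [0.4202 0.4263 0.4454]
{'time': 13.75, 'ee_pos': [0.5667, -0.0517, 0.1448], 'eef_rot': [[0.2563, 0.9661, 0.0321], [0.9666, -0.256, -0.0136], [-0.0049, 0.0345, -0.9994]], 'ft_force': [7.5176, -0.3368, -19.0468], 'opening': 0.0827}
lid th 0.568626555975365 crossslope -0.002483617494317747 rm
lid th 0.5653791555656967 crossslope -0.0017982307331453895 
lid th 0.5710975813180602 crossslope -0.001159601200723337 r
pointer th 0.574127541375156 resid 0.00012300740208894415 z 
panel 9590 [0.4692 0.4765 0.4832]
hbar 2311 [0.4202 0.4263 0.4453]
```

The pose, lid angle and drawer stayed the same over 0.6 s, so I'm handing in.

```bash
python3 -c "
from station import bot
print(bot.job_done())"
```

```text
the job is handed in; nothing more can be done
None
```

The drawer is open at its stop and the gripper is holding the lid level with the pointer. I handed the job in at about 14 s of robot time; the hand-in gives no verdict.

- **Drawer:** I pulled it by its handle until it stopped moving under a 25 N pull. Lifting the lid then pushed it back in by about 3 mm, so I drew it out again through the held lid. At the end the panel was within about 0.4 mm of where it had been at the stop.
- **Lid and pointer:** The lid measured 0.565–0.571 rad. The pointer's bare arm measured 0.56–0.575 rad from image to image, so they agree to about 0.01 rad. My first pointer reading of about 0.60 rad was too high because of a knob at its tip, so I left the knob out of the fit.
- **Steadiness:** Tool position, lid angle and drawer were unchanged over the last 0.6 s, with about 20 N at the wrist.
- **Other things:** The top view taken before the last small moves showed the other objects where they had been, and I saw no sign of the pointer being touched. I took no later look at them.

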